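# Unpack a die cassette by its two side catches

### The arm

A 6-joint arm with a two-finger parallel gripper is mounted at the origin on a cart in front of the work surface, level with it; the furniture and walls round the work are solid. World frame = base frame: x ahead of the robot, y to its left, z up, the work surface at z = 0. Lengths are in mm, angles in degrees, forces in N, time in s.
With the tool pointing down it reaches from about 300 to 850 mm from the base axis. Payload 4.2 kg.
Tool frame: the origin (TCP) lies midway between the tips of the shut fingers; the grasp point (between the pads) lies 19 mm behind it (env.grasp_offset is the distance from the TCP to the grasp point, in mm); z points along the fingers, y is the line along which they close (so a half turn about z gives the same grasp; the last joint's range is limited). The gripper opens to 91 mm and grips with 3 to 60 N. Pads are 32 mm wide; open, the fingers measure 118 mm over their backs; the gripper's body (76 mm by 178 mm) begins 60 mm behind the grasp point.
Start: joints at [68.812, 18.312, 89.639, -0, 72.044, -1.146], TCP at [197.061, 540.194, 213.976] pointing down, gripper open.
Joint ranges: [-177.97, 177.97], [-48.28, 115.42], [12.27, 149.76], [-77.06, 257.06], [2.81, 150.46], [-146.56, 146.56]. Speed limits (degrees/s): [147.25, 147.25, 180, 180, 180, 180].

### API

Orientations are given as [roll, pitch, yaw] about the fixed x, y, z axes, in that order (R = Rz(yaw) Ry(pitch) Rx(roll)).
In Python, from workcell import env, optics gives the robot as it stands. The module is installed in compiled form; this text tells all that it offers.
- The arm moves only by the tool send_rows, never from a script. Its argument "targets" is a list that holds one entry, the list of rows, each a list of 7 numbers: the turn, a rotation vector about the world's x, y, z scaled (see below), then the shift along the world's x, y, z scaled (see below), then the closure, from -1 (fully open) to 1 (shut). In form: [[[rx, ry, rz, x, y, z, gripper], ...]]. A call has 1 to 12 rows; each row shifts and turns the commanded pose from where the row before left it; what a row does not reach is not made up. The controller multiplies each number of a shift by 0.2 m and each number of a turn by pi/2 rad. A row lasts 1/10 s, in which the tool goes at most 50 mm and 8.59 degrees, less where a joint would pass 70% of its speed; a pose out of reach is approached as far as the arm can. A call with a number of a shift or a turn outside -1 to 1 is refused whole. A call with a gripper value outside its range is refused whole. The fingers move at their own pace and stop on an object; "grip_force" is the grip in N (left out, the last holds). Time passes only in rows, so rows that do not move let the fingers close. It gives the time, the measured TCP pose, the force, the opening and the grip force at its end, in the units of the state.
- env.state(): the state, without advancing time (a new reading comes with each control period).
- optics.grab_frame(name): name is "side" or "top"; returns (picture, depth): 384x512x3 uint8, red, green, blue; 384x512 float32, mm along the optical axis (not along the pixel's ray), 0 where there is no reading.
- optics.camera_info(name): a dict with "camera_matrix" (3x3 intrinsics, pixels), "R" (3x3) and "t" (3): a world point X has camera coordinates R X + t. Camera axes: x right, y down, z forward; pixel columns grow to the right and rows downward; lengths in mm; the calibration is good to about 2 mm. A picture is of the moment at which its call begins. camera_info takes no time and is no camera call.
- env.job_done(): hands the job in; it is judged then, once.
Trained networks look in the newest picture that a camera, given by its name, has taken for a name from the list of things; names that differ only in an ending like _2 or _b are one class to them, and where a whole thing is asked for, a point or a joint stands for the part that bears it (a point fixed in the world has none). Each returns a list of dicts, best first, with "conf" (0 to 1); they miss things now and then, are a little off and sometimes report something else, mostly with a low value. They report only what shows in the picture. A call takes as long as a camera call. They do not tell look-alikes from the thing itself.
- optics.silhouettes(camera, name): "mask" (384x512 bool, what is visible of it) and "at" ([column, row] in pixels, amid what is visible of it).
- optics.place_of(camera, name): "at" ([column, row] in pixels: a listed point, or the origin of a listed thing).
The state is a dict: "time_s": time; "qpos": joint angles; "qvel": joint speeds; "effort": joint torques, N m; "ee_pos": TCP position; "ee_rot": TCP orientation; "force": force on the tool from outside, world axes, zero at the start; "torque": the same for the moment, N m; "gripper_width": finger opening in mm; "gripper_force": force on a finger pad.
Only numpy, scipy, OpenCV 4.12 (cv2) and the standard library are available. Lean on these libraries where they do the work, as an engineer would, in place of code of your own. Each camera call takes 0.05 s, during which the arm holds its last target. There are 200 camera calls.

### The job

Swing both half-open carton flaps outwards past upright and leave them open. Then pinch the two ribbed side catches of the die cassette together to unlatch it from its wooden cradle in the carton, lift it straight out until all of it is a hand's breadth above the carton's rim, and finish while holding it there, upright and still, with both catches pinched between the fingers. Leave the other things on the table and in the carton where they are.

Things in the scene. Friction and masses are not known exactly. Their poses are not given: they have to be found in the camera images.
- carton: open cardboard carton fixed to the table, 210 (its x) x 200 (its y) x 80 mm high, walls and floor 4 mm. Origin: centre of its underside; z up, +y its left, +x its far side. Two long flaps are hinged on the left and right rims; the short flaps are fixed, folded down outside the x walls, standing out up to 20 mm
- flap_left (a joint): left flap, a 202 x 85 x 4 mm board; hinge parallel to the carton's x, 98 mm to +y of its centre, 83 mm above its underside. 0 = shut, level, reaching to the middle; pi/2 = upright; 2.5 = stop, folded outwards. Starts at 0.95 to 1.3 with a gap between the flaps; stays where it is left (about 1 N at 30 mm from the hinge moves it), so it can be pushed outwards from within by its edge
- flap_right (a joint): right flap, the mirror image of the left: hinge 98 mm to -y of the carton's centre, 83 mm up; same size, stiffness and joint values
- flap_left_edge (a point): middle of the left flap's free edge
- flap_right_edge (a point): middle of the right flap's free edge
- cradle: wooden cradle fixed on the carton's floor near its middle, a little turned, 76 (x) x 72 (y) x 26 mm high. Origin: centre of its underside, z up. The cassette stands in it on a 6 mm base with 1.5 mm play; its side ledges overhang the catches' barbs by 4 mm. Its sides reach 20 mm above the cassette's underside: keep fingertips above that
- cassette_grip (a point): point midway between the cassette's two catch pads, 44 mm above its underside. The cassette is loose, 0.13 to 0.26 kg, 64 (x) x 34 (y) x 62 mm high, with three 12 mm steel dies 4 mm proud of its top. Axes: z up, y along the line through both catches, left catch at +y. Catches fully pinched, it lifts straight up; otherwise the barbs hold it down
- catch_left_pad (a point): centre of the outer face of the left (+y) catch's ribbed upright pad, 26 mm wide (x), from 26 to 62 mm above the cassette's underside. The two pads' outer faces are 54 mm apart at rest, 42 mm fully pinched
- catch_right_pad (a point): the same point of the right (-y) catch's pad
- catch_left (a joint): travel of the left catch: 0 = out (latched), 0.006 m = fully pressed in towards the middle, its barb then clear of the ledge by 2 mm. Spring: 2 N at the start of travel, 5 N at the end
- catch_right (a joint): travel of the right catch, same values and spring
- masking_tape: small roll of masking tape, 50 mm across, 12 high, lying flat inside the carton beyond the cradle (+x side); origin: centre of its underside. A bystander
- wide_tape: roll of brown tape, about 105 mm across, 25 high, flat on the table left of the carton; origin: centre of its underside. A bystander
- clip: black folding clip, about 50 x 52 x 46 mm high, on the table right of the carton; origin: centre of its underside. A bystander
- brush: glue brush, 184 mm long, 10 high, lying on the table to the right; origin: centre of its underside. A bystander
- mug: mug with a handle, 92 x 127 x 95 mm high, on the right of the table; origin: centre of its underside. A bystander
- disc_stack: stack of thin round pieces, 72 mm across, 41 high, on the right of the table; origin: centre of its underside. A bystander
- spool: spool of thread, about 46 x 79 x 62 mm high, on the left of the table; origin: centre of its underside. A bystander
- cap: blue jar cap, 72 mm across, 20 high, on the left of the table; origin: centre of its underside. A bystander
Things that resemble listed ones, but are neither listed nor needed, are in the scene too. Leave any blue or purple look-alike of the part that bears cassette_grip alone.

How it is judged:
By the outcome, as a careful person would: the job done as asked, in the order asked, and still so for the second after the job is handed in, while the arm keeps its last pose, push and grip.
It also fails if it takes over 53 s, if anything falls off the work surface, if the arm or the gripper's body presses on something with over 40 N, if the wrist force passes 120 N, or if a joint passes its speed limit or range.

## Working session

There is one attempt and no reset: what is moved stays moved. The work goes in short steps, Python scripts to look and compute and a tool call to move; the robot and the scene stay as the last step left them, time stands still between calls to the robot, and variables do not carry over. Pictures are saved under pics/ and viewed, at most 10 in all, crops included, and the job is handed in when it is done.

Besides the shell and the picture viewer there is one more tool, called as name(argument=value, ...), one argument or row to a line, values as JSON. send_rows: Moves the arm, as the interface text tells. Its arguments: {"type":"object","properties":{"targets":{"type":"array"},"grip_force":{"type":"number"}},"required":["targets"]}

```bash
mkdir -p pics; cat > h.py <<'E'
import numpy as np, cv2
from workcell import env, optics
def cam(n):
    c=optics.camera_info(n); return np.array(c["camera_matrix"]),np.array(c["R"]),np.array(c["t"])
def ray(n,px):
    K,R,t=cam(n); d=R.T@np.linalg.solve(K,[px[0],px[1],1.]); return -R.T@t,d
def at_z(n,px,z):
    o,d=ray(n,px); return o+d*(z-o[2])/d[2]
def by_depth(n,px,D):
    u,v=int(round(px[0])),int(round(px[1])); w=D[max(0,v-2):v+3,max(0,u-2):u+3]; w=w[w>0]
    o,d=ray(n,px); return o+d*np.median(w) if len(w) else None
def proj(n,X):
    K,R,t=cam(n); c=R@np.asarray(X,float)+t; p=K@c; return p[:2]/p[2]
def tri(pa,pb):
    (o1,d1),(o2,d2)=ray("top",pa),ray("side",pb)
    s=np.linalg.lstsq(np.c_[d1,-d2],o2-o1,rcond=None)[0]; a=o1+s[0]*d1;b=o2+s[1]*d2
    return (a+b)/2,np.linalg.norm(a-b)
E
cat > a.py <<'E'
from h import *
np.set_printoptions(precision=1,suppress=True)
ims=[]
for n in("top","side"):
    I,D=optics.grab_frame(n); ims.append(I); np.save(n+"D.npy",D); K,R,t=cam(n); print(n,-R.T@t,R[2],K[0,0])
    for k in("carton","cassette_grip","catch_left_pad","catch_right_pad","flap_left_edge","flap_right_edge","cradle","masking_tape"):
        for r in optics.place_of(n,k)[:3]: print(n,k,round(r["conf"],2),np.array(r["at"]),by_depth(n,r["at"],D))
    cv2.imwrite("pics/%s0.png"%n,cv2.resize(I[:,:,::-1],(768,576),interpolation=cv2.INTER_CUBIC))
print(env.state()["time_s"],env.state()["ee_pos"],env.state()["ee_rot"],env.state()["gripper_width"])
E
python3 a.py
```

```text
top [ 273.6    3.6 1463.5] [ 0.2  0.  -1. ] 388.06733629300436
top carton 0.61 [245.4 199.3] [489.8  61.9  71.2]
top cassette_grip 0.77 [314.1 214.6] [ 437.4 -187.1   63.5]
top cassette_grip 0.67 [329.  190.5] [ 526.7 -242.9   62.2]
top cassette_grip 0.54 [246.9 198.1] [494.   56.5  72.8]
top catch_left_pad 0.49 [330.8 187.7] [ 537.  -249.4   63.4]
top catch_left_pad 0.37 [239.7 197.2] [503.4  85.   33.6]
top catch_left_pad 0.35 [318.9 211.5] [ 449.5 -205.3   58.7]
top catch_right_pad 0.41 [251.1 196.8] [499.9  41.5  66.9]
top catch_right_pad 0.39 [333.8 197.5] [ 508.3 -268.3   16.8]
top catch_right_pad 0.37 [307.8 215.8] [ 433.5 -165.1   57.5]
top flap_left_edge 0.87 [232.1 196.4] [487.7 104.7 147.3]
top flap_left_edge 0.48 [290.5 195.3] [ 517.1 -106.7    5. ]
top flap_right_edge 0.66 [269.9 189.1] [515.6 -25.3 140.5]
top cradle 0.72 [245.5 201.9] [480.4  61.5  70.6]
top masking_tape 0.37 [259.1 180. ] [575.4  13.3   5.7]
top masking_tape 0.35 [237.7 198.4] [499.3  92.6  30.1]
side [ 1644.7 -1248.   1241.2] [-0.6  0.6 -0.6] 466.53312133391387
side carton 0.59 [259.8 199.2] [576.2 -32.5  82.8]
side cassette_grip 0.53 [209.2 211.9] [ 451.3 -211.7   48.1]
side cassette_grip 0.5 [209.9 224.5] [ 522.7 -273.5   55.5]
side catch_left_pad 0.62 [281.8 177.8] [541.5 155.   88.1]
side catch_left_pad 0.56 [223.9 228. ] [ 531.4 -204.9    1.8]
side catch_left_pad 0.45 [211.2 216.5] [ 460.4 -209.8   27.5]
side flap_left_edge 0.82 [263.6 163.2] [-527.9 1260.8 -766. ]
side flap_right_edge 0.73 [252.2 177. ] [512.8 -12.9 158.1]
0.9 [197.  540.2 214. ] [180.  -0. 160.] 91.10300330331589
```

View pics/top0.png

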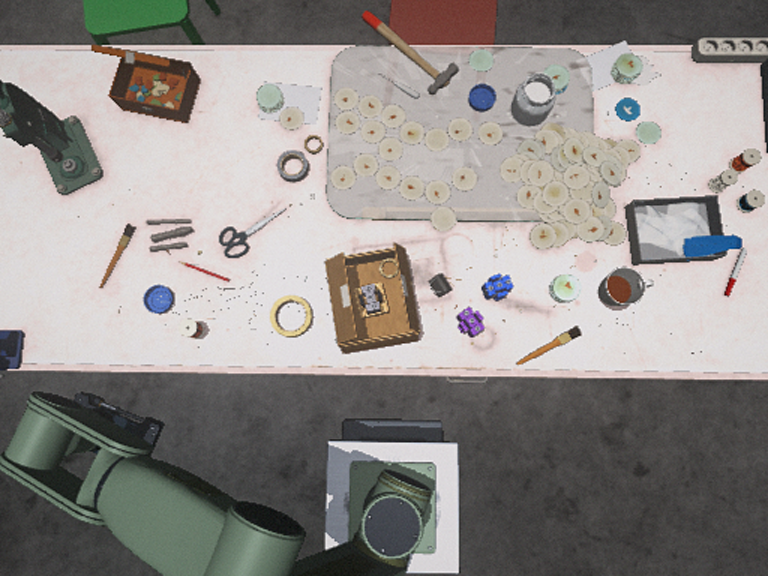

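View pics/side0.png

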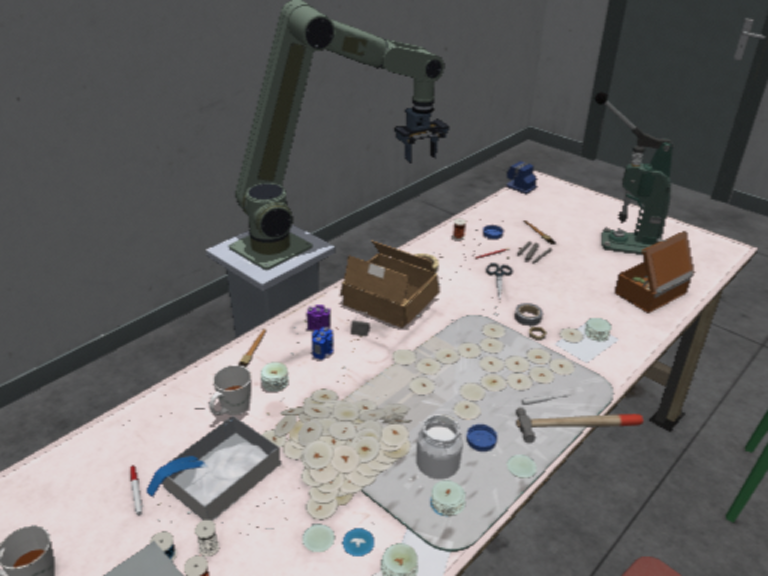

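Top view: the carton is at about (245,199) in camera pixels, with its flaps half open. There are three cassette candidates: grey/white in the carton (247,198), purple (314,214) and blue (330,190). The one in the carton's cradle fits, and the purple and blue ones are the look-alikes. I'll confirm it in a crop.

```bash
cat > b.py <<'E'
from h import *
np.set_printoptions(precision=1,suppress=True)
I,D=optics.grab_frame("top")
K,R,t=cam("top")
v,u=np.mgrid[150:245,205:295]; d=D[150:245,205:295]
P=((np.stack([(u-K[0,2])/K[0,0],(v-K[1,2])/K[1,1],np.ones_like(u)],-1)*d[...,None])-t)@R
ok=d>0
m=ok&(P[...,2]>60)&(P[...,2]<165)&(P[...,1]>-60)
pts=P[m]; np.save("pts.npy",P)
for lo,hi in((74,95),(95,120),(120,170)):
    q=pts[(pts[:,2]>lo)&(pts[:,2]<hi)]; print(lo,len(q), cv2.minAreaRect(q[:,:2].astype(np.float32)))
for px in [(x,198) for x in range(214,290,3)]: print(px,by_depth("top",px,D))
for k in("masking_tape","cassette_grip","cradle","carton"):
    for r in optics.silhouettes("top",k)[:4]:
        mm=r["mask"]; print(k,round(r["conf"],2),r["at"],mm.sum(),cv2.minAreaRect(np.argwhere(mm)[:,::-1].astype(np.float32)))
c=I[155:240,205:290]; cv2.imwrite("pics/crop1.png",cv2.resize(c[:,:,::-1],(595,595),interpolation=cv2.INTER_CUBIC))
E
python3 b.py
```

```text
74 427 ((497.5488586425781, 53.526214599609375), (221.4641876220703, 200.40585327148438), 10.40032958984375)
95 356 ((496.8841552734375, 53.42548370361328), (201.89524841308594, 192.4058074951172), 9.739601135253906)
120 671 ((498.4295959472656, 48.347503662109375), (201.19444274902344, 166.9969024658203), 10.033888816833496)
(214, 198) [504.8 185.3  -0.7]
(217, 198) [504.7 173.6   0.9]
(220, 198) [491.8 153.2  83.1]
(223, 198) [488.6 140.3 104. ]
(226, 198) [486.1 128.1 120.7]
(229, 198) [483.4 116.  138.2]
(232, 198) [482.1 104.9 147.4]
(235, 198) [504.3 104.3   7.6]
(238, 198) [500.7  91.4  31.1]
(241, 198) [495.9  78.5  61.8]
(244, 198) [494.8  67.2  69.9]
(247, 198) [494.1  56.1  74.5]
(250, 198) [494.8  45.3  71.2]
(253, 198) [496.8  34.7  58.8]
(256, 198) [501.5  24.1  30.3]
(259, 198) [505.7  13.    4.1]
(262, 198) [505.6   1.6   5.8]
(265, 198) [505.6  -9.8   6.1]
(268, 198) [505.1 -21.1  10. ]
(271, 198) [483.6 -29.1 145.5]
(274, 198) [489.5 -40.6 109.7]
(277, 198) [506.7 -55.5   2. ]
(280, 198) [506.9 -67.    1.5]
(283, 198) [507.2 -78.4   0.2]
(286, 198) [507.3 -89.8   0.
[... 342 characters left out ...]
2] 254 ((331.0, 191.00001525878906), (15.55634880065918, 19.798988342285156), 45.0)
cassette_grip 0.7 [311.0, 215.6] 267 ((312.5, 214.5), (19.0, 17.0), 90.0)
cassette_grip 0.53 [248.5, 199.6] 194 ((247.0, 199.0), (18.0, 14.0), 90.0)
cassette_grip 0.21 [272.5, 190.8] 400 ((270.9020080566406, 190.5885772705078), (56.31132125854492, 8.060176849365234), 81.57302856445312)
cradle 0.7 [244.5, 205.0] 88 ((246.97804260253906, 199.8975372314453), (19.62589454650879, 18.298873901367188), 77.90524291992188)
cradle 0.52 [185.3, 211.7] 328 ((194.5, 210.0), (28.0, 27.0), 90.0)
carton 0.86 [256.5, 195.7] 3219 ((247.7484893798828, 198.5405731201172), (67.2916259765625, 56.78228759765625), 80.83765411376953)
```

View pics/crop1.png

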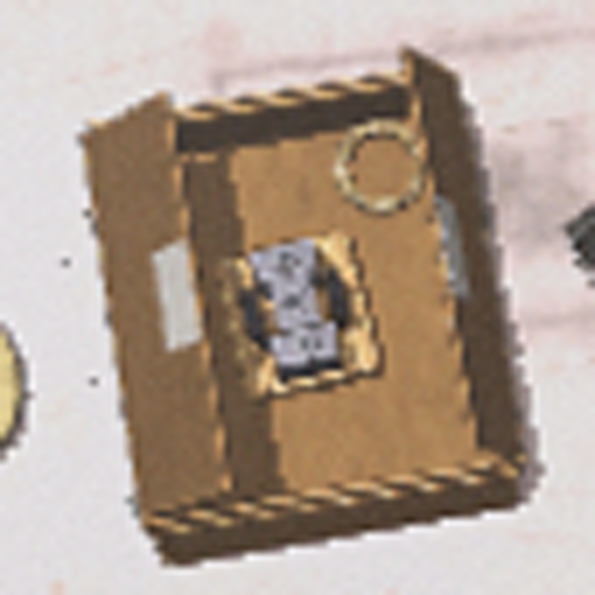

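The crop confirms it: the grey cassette with dark catches sits in the wooden cradle at crop centre (295,305), and the masking tape is at crop (380,167). The carton's centre is about (497.5, 53.5) with a yaw of 10°. I'll refine the cassette's pose while I set the arm moving.

```bash
cat > c.py <<'E'
from h import *
np.set_printoptions(precision=1,suppress=True)
I,D=optics.grab_frame("top"); P=np.load("pts.npy")
A=I[150:245,205:295].astype(int)
near=np.hypot(P[...,0]-494,P[...,1]-56)<60
top=near&(P[...,2]>60)&(P[...,2]<85)
blue=near&(A[...,2]>=A[...,0]-5)&(A.sum(-1)>300)&(P[...,2]>45)
for n,m in(("top",top),("blue",blue)):
    uv=np.argwhere(m)[:,::-1]+[205,150]
    q=np.array([at_z("top",p,72)[:2] for p in uv]); c=q.mean(0); w,V=np.linalg.eigh(np.cov((q-c).T)); e=V[:,1]
    print(n,len(q),c,np.sqrt(w)*12**.5,np.degrees(np.arctan(e[1]/e[0])),cv2.minAreaRect(q.astype(np.float32)))
cr=near&(A[...,0]>A[...,2]+60)&(A.sum(-1)>420)
uv=np.argwhere(cr)[:,::-1]+[205,150]; q=np.array([at_z("top",p,30)[:2] for p in uv]); print("cradle",len(q),cv2.minAreaRect(q.astype(np.float32)))
cb=near&(P[...,2]>20)&(P[...,2]<85); q=P[cb][:,:2]; print("cr depth",len(q),cv2.minAreaRect(q.astype(np.float32)))
print(env.state()["qpos"])
E
python3 c.py
```

```text
top 179 [494.2  56.9] [45.3 63.1] 13.23129792867669 ((494.42425537109375, 57.04826736450195), (64.2737045288086, 52.92064666748047), 14.738198280334473)
blue 119 [495.   57.3] [27.8 66.4] 15.567097537333138 ((495.2762451171875, 57.27122497558594), (60.719444274902344, 31.635469436645508), 14.740751266479492)
cradle 72 ((494.08404541015625, 65.60552978515625), (74.4249496459961, 88.01781463623047), 14.72990608215332)
cr depth 361 ((495.4015808105469, 57.15808868408203), (76.143798828125, 70.88623046875), 14.689139366149902)
[68.8 18.3 89.6  0.  72.  -1.1]
```

send_rows(
  targets=[
    [[0, 0, 0.0167, 0.075, -0.12, 0.005, 1], [0, 0, 0.0167, 0.075, -0.12, 0.005, 1], [0, 0, 0.0167, 0.075, -0.12, 0.005, 1], [0, 0, 0.0167, 0.075, -0.12, 0.005, 1], [0, 0, 0.0167, 0.075, -0.12, 0.005, 1], [0, 0, 0.0167, 0.075, -0.12, 0.005, 1], [0, 0, 0.0167, 0.075, -0.12, 0.005, 1], [0, 0, 0.0167, 0.075, -0.12, 0.005, 1], [0, 0, 0.0167, 0.075, -0.12, 0.005, 1], [0, 0, 0.0167, 0.075, -0.12, 0.005, 1]],
  ],
)

```text
time_s: 2.2
ee_pos: [347.6, 299.2, 224.2]
ee_rot: [180.0, 0.0, 175.1]
force: [0.5, 0.6, -0.3]
gripper_width: 14.0
gripper_force: 0.0
```

send_rows(
  targets=[
    [[0, 0, 0.0219, 0.0732, -0.1131, 0, 1], [0, 0, 0.0219, 0.0732, -0.1131, 0, 1], [0, 0, 0.0219, 0.0732, -0.1131, 0, 1], [0, 0, 0.0219, 0.0732, -0.1131, 0, 1], [0, 0, 0.0219, 0.0732, -0.1131, 0, 1], [0, 0, 0.0219, 0.0732, -0.1131, 0, 1], [0, 0, 0.0219, 0.0732, -0.1131, 0, 1], [0, 0, 0.0219, 0.0732, -0.1131, 0, 1], [0, 0, 0.0219, 0.0732, -0.1131, 0, 1], [0, 0, 0.0219, 0.0732, -0.1131, 0, 1], [0, 0, 0, 0, 0, 0, 1]],
  ],
)

```text
time_s: 3.3
ee_pos: [495.0, 71.9, 223.9]
ee_rot: [-179.9, 0.0, -165.5]
force: [0.1, 1.3, -0.2]
gripper_width: 0.6
gripper_force: 0.0
```

send_rows(
  targets=[
    [[0, 0, 0, 0, 0, -0.12, 1], [0, 0, 0, 0, 0, -0.12, 1], [0, 0, 0, 0, 0, -0.12, 1], [0, 0, 0, 0, 0, -0.12, 1], [0, 0, 0, 0, 0, 0, 1]],
  ],
)

```text
time_s: 3.8
ee_pos: [490.6, 74.3, 125.3]
ee_rot: [179.9, -0.4, -165.3]
force: [-1.2, 0.0, 0.3]
gripper_width: 0.4
gripper_force: 0.0
```

send_rows(
  targets=[
    [[0, 0, 0, -0.0087, 0.0493, 0, 1], [0, 0, 0, -0.0087, 0.0493, 0, 1], [0, 0, 0, -0.0087, 0.0493, 0, 1], [0, 0, 0, -0.0087, 0.0493, 0, 1], [0, 0, 0, -0.0087, 0.0493, 0, 1], [0, 0, 0, -0.0087, 0.0493, 0, 1], [0, 0, 0, -0.0087, 0.0493, 0, 1], [0, 0, 0, -0.0087, 0.0493, 0, 1], [0, 0, 0, -0.0087, 0.0493, 0, 1], [0, 0, 0, -0.0087, 0.0493, 0, 1], [0, 0, 0, 0, 0, 0, 1]],
  ],
)

```text
time_s: 4.9
ee_pos: [475.9, 173.9, 127.9]
ee_rot: [180.0, 0.0, -165.2]
force: [-0.2, 0.5, -0.6]
gripper_width: 0.6
gripper_force: 0.0
```

send_rows(
  targets=[
    [[0, 0, 0, 0.0209, -0.1182, 0, 1], [0, 0, 0, 0.0209, -0.1182, 0, 1], [0, 0, 0, 0.0209, -0.1182, 0, 1], [0, 0, 0, 0.0209, -0.1182, 0, 1], [0, 0, 0, 0.0209, -0.1182, 0, 1], [0, 0, 0, 0.0209, -0.1182, 0, 1], [0, 0, 0, 0, 0, 0, 1]],
  ],
)

```text
time_s: 5.6
ee_pos: [501.6, 28.6, 128.0]
ee_rot: [-180.0, 0.0, -165.5]
force: [0.6, -0.1, -1.0]
gripper_width: 0.8
gripper_force: 0.0
```

send_rows(
  targets=[
    [[0, 0, 0, 0.0087, -0.0493, 0, 1], [0, 0, 0, 0.0087, -0.0493, 0, 1], [0, 0, 0, 0.0087, -0.0493, 0, 1], [0, 0, 0, 0.0087, -0.0493, 0, 1], [0, 0, 0, 0.0087, -0.0493, 0, 1], [0, 0, 0, 0.0087, -0.0493, 0, 1], [0, 0, 0, 0.0087, -0.0493, 0, 1], [0, 0, 0, 0.0087, -0.0493, 0, 1], [0, 0, 0, 0.0087, -0.0493, 0, 1], [0, 0, 0, 0.0087, -0.0493, 0, 1], [0, 0, 0, 0, 0, 0, 1]],
  ],
)

```text
time_s: 6.7
ee_pos: [518.9, -69.2, 128.0]
ee_rot: [-180.0, 0.0, -165.4]
force: [0.5, 0.2, -1.1]
gripper_width: 0.3
gripper_force: 0.0
```

send_rows(
  targets=[
    [[0, 0, 0, -0.01, 0.0525, 0, 1], [0, 0, 0, -0.01, 0.0525, 0.06, 1], [0, 0, 0, -0.02, 0.105, 0.06, -1], [0, 0, 0, -0.02, 0.105, 0.06, -1], [0, 0, 0, -0.02, 0.105, 0.06, -1], [0, 0, 0, -0.02, 0.105, 0.04, -1], [0, 0, 0, -0.02, 0.105, 0, -1], [0, 0, 0, 0, 0, 0, -1], [0, 0, 0, 0, 0, 0, -1]],
  ],
)

```text
time_s: 7.6
ee_pos: [494.3, 59.0, 184.6]
ee_rot: [-180.0, 0.0, -165.2]
force: [-0.8, 0.6, -0.4]
gripper_width: 53.5
gripper_force: 0.0
```

```bash
cat > d.py <<'E'
from h import *
np.set_printoptions(precision=1,suppress=True)
o=[]
for n,(u,v) in(("top",(248,199)),("side",(262,185))):
    I,D=optics.grab_frame(n)
    for k in("flap_left_edge","flap_right_edge","cassette_grip"):
        for r in optics.place_of(n,k)[:2]: print(n,k,round(r["conf"],2),np.array(r["at"]),by_depth(n,r["at"],D))
    c=I[v-55:v+55,u-50:u+50]; o.append(cv2.resize(c[:,:,::-1],(400,440),interpolation=cv2.INTER_CUBIC))
cv2.imwrite("pics/d.png",np.hstack(o)); s=env.state(); print(s["ee_pos"],s["ee_rot"],s["gripper_width"],s["qpos"],s["time_s"])
E
python3 d.py
```

```text
top flap_left_edge 0.73 [202.6 203.4] [479.6 224.2  26.5]
top flap_right_edge 0.72 [290.1 186.2] [525.8 -94.9 143.7]
top cassette_grip 0.79 [312.7 215.2] [ 435.4 -182.3   61.9]
top cassette_grip 0.72 [331.7 191.2] [ 524.  -252.4   63.5]
side flap_left_edge 0.89 [271.6 157.5] [447.8 189.7 142. ]
side flap_left_edge 0.67 [238.8 189.3] [504.3 -86.6 126.8]
side flap_right_edge 0.58 [241.3 189.4] [514.4 -81.8 128.7]
side cassette_grip 0.8 [213.9 222.8] [ 531.9 -259.7   61.4]
side cassette_grip 0.62 [209.7 210.7] [ 455.7 -212.5   57.2]
[494.6  57.7 183.8] [ 180.    -0.  -165.4] 85.40092947538662 [  5.3  12.7 102.1   0.   65.2 -99.3] 8.0
```

View pics/d.png

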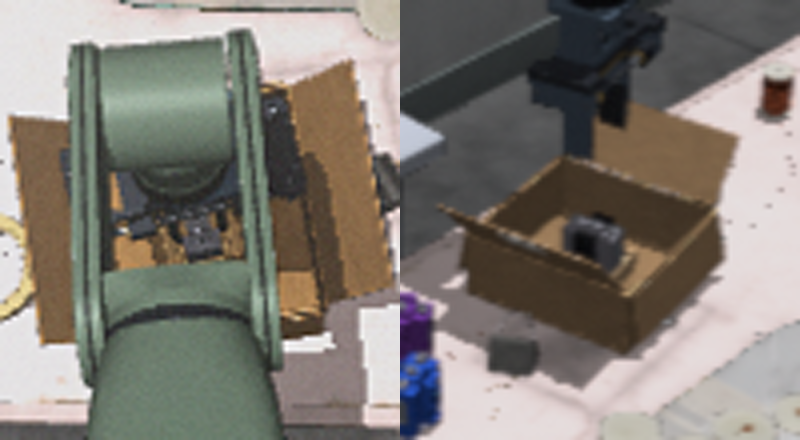

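Both flaps stand folded outwards past upright: the right edge is at top crop (350–390,60–290), and the left shows at side crop (735,140). The cassette is free at side crop (590,240). Descending.

send_rows(
  targets=[
    [[0, 0, 0, 0, 0, -0.1, -1], [0, 0, 0, 0, 0, -0.1, -1], [0, 0, 0, 0, 0, -0.1, -1], [0, 0, 0, 0, 0, -0.1, -1], [0, 0, 0, 0, 0, -0.1, -1], [0, 0, 0, 0, 0, -0.1, -1], [0, 0, 0, 0, 0, -0.04, -1], [0, 0, 0, 0, 0, -0.04, -1], [0, 0, 0, 0, 0, -0.04, -1], [0, 0, 0, 0, 0, 0, -1], [0, 0, 0, 0, 0, 0, -1]],
  ],
  grip_force=25,
)

```text
time_s: 9.1
ee_pos: [494.9, 58.2, 40.3]
ee_rot: [-180.0, 0.0, -165.3]
force: [0.1, 0.2, 1.6]
gripper_width: 91.1
gripper_force: 0.0
```

```bash
cat > e.py <<'E'
from h import *
import sys
o=[]
for n,(u,v) in(("side",(262,185)),):
    I,D=optics.grab_frame(n)
    c=I[v-50:v+50,u-50:u+50]; cv2.imwrite(sys.argv[1],cv2.resize(c[:,:,::-1],(600,600),interpolation=cv2.INTER_CUBIC))
s=env.state(); print(s["ee_pos"],s["ee_rot"],s["force"],s["gripper_width"],s["time_s"])
E
python3 e.py pics/e1.png
```

```text
[495.0342445   58.2096946   40.48327725] [-1.79995836e+02  6.63881611e-02 -1.65302309e+02] [-0.13979079  0.37389158 -0.2157951 ] 91.1667690671751 9.15
```

View pics/e1.png

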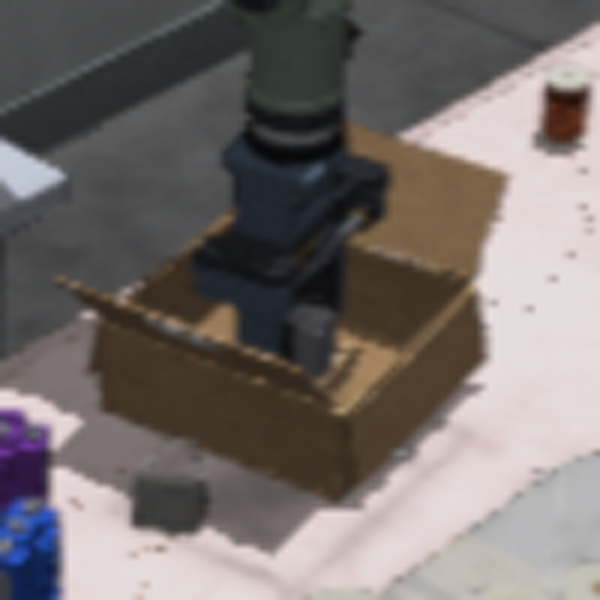

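The fingers straddle the cassette at about (300,335), clear of the flaps and walls. Closing.

send_rows(
  targets=[
    [[0, 0, 0, 0, 0, 0, 0], [0, 0, 0, 0, 0, 0, 0.1], [0, 0, 0, 0, 0, 0, 0.2], [0, 0, 0, 0, 0, 0, 1], [0, 0, 0, 0, 0, 0, 1], [0, 0, 0, 0, 0, 0, 1], [0, 0, 0, 0, 0, 0, 1], [0, 0, 0, 0, 0, 0, 1]],
  ],
  grip_force=25,
)

```text
time_s: 9.95
ee_pos: [494.7, 58.1, 40.5]
ee_rot: [-180.0, 0.0, -165.3]
force: [-1.3, -1.5, 5.5]
gripper_width: 40.2
gripper_force: 25.0
```

send_rows(
  targets=[
    [[0, 0, 0, 0, 0, 0, 1], [0, 0, 0, 0, 0, 0.02, 1], [0, 0, 0, 0, 0, 0.02, 1], [0, 0, 0, 0, 0, 0.02, 1], [0, 0, 0, 0, 0, 0.02, 1], [0, 0, 0, 0, 0, 0, 1]],
  ],
)

```text
time_s: 10.55
ee_pos: [495.0, 58.2, 56.5]
ee_rot: [-180.0, 0.1, -165.3]
force: [-0.5, -0.2, -1.5]
gripper_width: 40.4
gripper_force: 25.0
```

Free of the cradle with no latch force, and the weight is on the tool. Lifting on.

send_rows(
  targets=[
    [[0, 0, 0, 0, 0, 0.04, 1], [0, 0, 0, 0, 0, 0.08, 1], [0, 0, 0, 0, 0, 0.08, 1], [0, 0, 0, 0, 0, 0.08, 1], [0, 0, 0, 0, 0, 0.08, 1], [0, 0, 0, 0, 0, 0.08, 1], [0, 0, 0, 0, 0, 0.08, 1], [0, 0, 0, 0, 0, 0.08, 1], [0, 0, 0, 0, 0, 0.08, 1], [0, 0, 0, 0, 0, 0.08, 1], [0, 0, 0, 0, 0, 0.08, 1], [0, 0, 0, 0, 0, 0.04, 1]],
  ],
)

```text
time_s: 11.75
ee_pos: [495.0, 58.2, 233.7]
ee_rot: [-180.0, 0.1, -165.3]
force: [-1.1, -0.6, -1.6]
gripper_width: 40.0
gripper_force: 25.0
```

send_rows(
  targets=[
    [[0, 0, 0, 0, 0, 0.03, 1], [0, 0, 0, 0, 0, 0.01, 1], [0, 0, 0, 0, 0, 0, 1], [0, 0, 0, 0, 0, 0, 1], [0, 0, 0, 0, 0, 0, 1], [0, 0, 0, 0, 0, 0, 1], [0, 0, 0, 0, 0, 0, 1], [0, 0, 0, 0, 0, 0, 1]],
  ],
)

```text
time_s: 12.55
ee_pos: [494.5, 58.2, 239.9]
ee_rot: [180.0, -0.0, -165.3]
force: [-0.1, -0.1, -1.9]
gripper_width: 40.1
gripper_force: 25.0
```

```bash
sed -i 's/(262,185)/(262,165)/' e.py; python3 e.py pics/e2.png
```

```text
[494.51907485  58.15178436 239.89485911] [ 1.79991730e+02 -8.76756941e-03 -1.65302345e+02] [ 0.15827165 -0.77713102 -1.14305214] 40.41394597750764 12.6
```

View pics/e2.png

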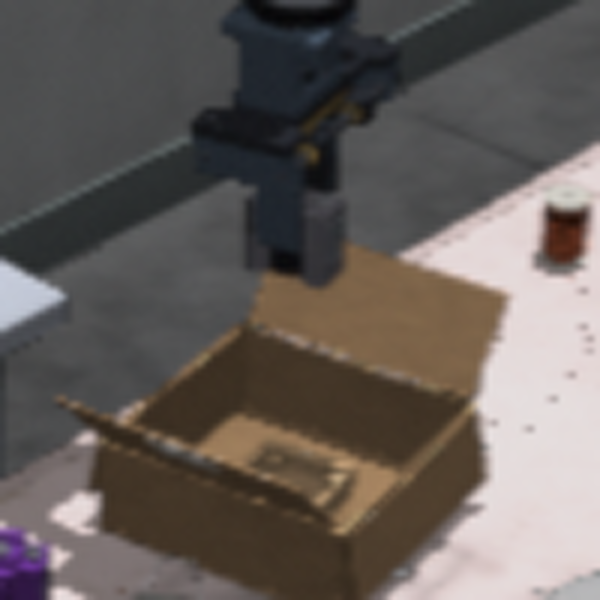

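The cassette hangs upright in the fingers at (295,240), with its underside at about z 210. The cradle is empty at (305,475), and both flaps are open.

```bash
python3 -c "
from workcell import env
print(env.job_done())"
```

```text
the job is handed in; nothing more can be done
None
```

I opened both flaps outwards past upright, unlatched the cassette and lifted it straight out, and handed the job in at 12.6 s with it held still and upright about 127 mm above the rim, both catches pinched.

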